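# Fish the brass thumb nut out of the bench gap

### The job

A brass thumb nut has dropped into the narrow gap beside the low screw chest. Take the hooked rod (lime-green handle) from the rack, put its bent toe down into the gap behind the nut and rake the nut along the gap and out through the mouth onto the open bench, a finger's width or two clear of the chest, without touching the nut with the gripper. Then put the hooked rod back upright in its own place in the rack, leaving the red-handled awl beside it alone.

Things in the scene. Friction and masses are not known exactly. Their poses are not given: they have to be found in the camera images.
- hook: Hooked rod, upright in a rack fork. Origin: shaft axis at the toe's underside (6 mm above the bench at the start); z up. 6 mm steel shaft; 6 mm thick toe at its foot reaching 27 mm along own -x. Guard 36 mm square, 112-120 mm up, rests on the fork. Lime-green handle 22 x 22 mm, sides along own x, y, 120-200 mm up: grip at 160. It lifts straight up out of its fork, toe too, and goes straight back.
- nut: Bright yellow brass thumb nut, a round disc 26 mm in diameter and 12 mm high, 40 g, lying flat on the bench in the gap. Origin: centre of its underside; z up.
- chest: Low wooden screw chest and beech saw rest, one fixed piece 55 mm high, with a straight gap between them: 40 mm wide, 200 mm long, open on top and at its mouth, closed at the far end; its floor is the bench. Origin: middle of the mouth, at bench level; x points into the gap, z up. Gap walls at y = -20 and +20 mm; chest y -140 to -20, rest y 20 to 55, x 0 to 230 mm. Bench bare in front of the mouth.
- awl: Awl, red handle, straight shaft, else shaped as the hooked rod; leave it alone. Origin: shaft axis, 112 mm under the guard; z up. It stands 130 mm from the rod in the other fork of the fixed plywood rack (top 118 mm, board 16 mm thick). Forks: slots 22 mm wide along the rod's own x at the start, open to its -x, the way the toe points; shaft 40 mm behind the front edge, 20 mm before the slot's end.
Mind the look-alikes: they are no part of the job. Leave any blue or orange look-alike of the hook alone.

How it is judged:
By the outcome, as a careful person would: the job done as asked, in the order asked, and still so for the second after the job is handed in, with the robot touching nothing.
It also fails if it takes over 54 s, if anything falls off the work surface, if the arm or the gripper's body presses on something with over 40 N, if the wrist force passes 120 N, or if a joint passes its speed limit or range.

### The arm

A 7-joint arm with a two-finger parallel gripper is mounted at the origin on the work surface. World frame = base frame: x ahead of the robot, y to its left, z up, the work surface at z = 0. Lengths are in m, angles in rad, forces in N, time in s.
With the tool pointing down it reaches from about 0.4 to 0.85 m from the base axis. Payload 4.5 kg.
Tool frame: the origin (TCP) lies midway between the tips of the shut fingers; the grasp point (between the pads) lies 19 mm behind it; z points along the fingers, y is the direction in which the jaws open and shut (so a half turn about z gives the same grasp; the last joint's range is limited). The gripper opens to 88 mm and grips with 3 to 60 N. Pads are 18 mm wide; open, the fingers measure 123 mm over their backs; the gripper's body (75 mm by 187 mm) begins 45 mm behind the grasp point.
Start: joints at [0.034, 0.689, -0.195, 1.565, 0.157, 0.902, -0.215], TCP at [0.625, 0, 0.239] pointing down, gripper open.
Joint ranges: [-3.01, 3.01], [-0.46, 2.08], [-1.47, 1.51], [0.13, 2.56], [-1, 4.14], [0.04, 2.09], [-2.66, 2.66]. Speed limits (rad/s): [2.57, 2.57, 3.14, 3.14, 3.14, 3.14, 3.14].

### API

Orientations are given as a unit quaternion [x, y, z, w].
In Python, from plant import r, viewer gives the robot as it stands.
- The arm moves only by the tool play_rows, never from a script. Its argument "commands" is a list of rows, each an object with "delta_rot": the turn, a rotation vector about the tool's x, y, z normalised to -1 to 1, where 1 is pi rad, a list of three; "travel": the shift along the tool's x, y, z normalised to -1 to 1, where 1 is 15 cm, a list of three; "gripper": the opening, from -1 (shut) to 1 (fully open). In form: [{"delta_rot": [wx, wy, wz], "travel": [x, y, z], "gripper": gripper}, ...]. A call has 1 to 12 rows; each row is the pose to reach, as a shift and turn from the pose commanded when the call began, along the tool's axes at that moment, turning the shorter way round; what a row does not reach only later rows make up. A row lasts 1/8 s, in which the tool goes at most 62.5 mm and 10.7 degrees, less where a joint would pass 70% of its speed; a pose out of reach is approached as far as the arm can. A call with a number of a shift or a turn outside -1 to 1 is refused whole. A call with a gripper value outside its range is refused whole. The fingers move at their own pace and stop on an object; "force" is the grip in N (left out, the last holds). Time passes only in rows, so rows that repeat a pose let the fingers close. It gives the time, the measured TCP pose, the force and the opening at its end, in the units of the state.
- r.get_state(): the state, without advancing time (a new reading comes with each control period).
- viewer.snapshot(name): name is "scene" or "side" or "wrist"; returns a dict with "color" (420x560x3 uint8, red, green, blue), "z_map" (420x560 float32, m along the optical axis (not along the pixel's ray), 0 where there is no reading), "fx", "fy", "cx", "cy" (pixels), "origin" and "attitude" of the camera in the world. Camera axes: x right, y up, looking along -z (the intrinsics and any distortion apply to the point x, -y, -z); pixel columns grow to the right and rows downward; lengths in m; the calibration is good to about 2 mm. A picture is of the moment at which its call begins.
- r.finish_job(): hands the job in, once; it reports no verdict.
Trained networks look in the newest picture that a camera, given by its name, has taken for a name from the list of things; names that differ only in an ending like _2 or _b are one class to them, and where a whole thing is asked for, a point or a joint stands for the part that bears it (a point fixed in the world has none). Each returns a list of dicts, best first, with "conf" (0 to 1); they miss things now and then, are a little off and sometimes report something else, mostly with a low value. They report only what shows in the picture. A call takes as long as a camera call. They do not tell look-alikes from the thing itself.
- viewer.outline_of(camera, label): "pixels" (420x560 bool, what is visible of it) and "at" ([column, row] in pixels, amid what is visible of it).
- viewer.pinpoint(camera, label): "at" ([column, row] in pixels: a listed point, or the origin of a listed thing).
The state is a dict: "clock": time; "q": joint angles; "qd": joint speeds; "joint_torque": joint torques, N m; "tool_pos": TCP position; "eef_rot": TCP orientation; "contact_force": force on the tool from outside, world axes, zero at the start; "moment": the same for the moment, N m; "opening": opening from 0.0 (shut) to 1.0 (fully open).
Only numpy, scipy, OpenCV 4.12 (cv2) and the standard library are available. Lean on these libraries where they do the work, as an engineer would, in place of code of your own. Each camera call takes 0.05 s, during which the arm holds its last target. There are 200 camera calls.

## Working session

There is one attempt and no reset: what is moved stays moved. The work goes in short steps, Python scripts to look and compute and a tool call to move; the robot and the scene stay as the last step left them, time stands still between calls to the robot, and variables do not carry over. Pictures are saved under pics/ and viewed, about 8 in all and at most 12, crops included, and the job is handed in when it is done.

Besides the shell and the picture viewer there is one more tool, called after "Request:" in YAML: its name, and indented under it one key for each argument. play_rows: Moves the arm, as the interface text tells. Its arguments: {"type":"object","properties":{"commands":{"type":"array","items":{"type":"object","properties":{"delta_rot":{"type":"array","items":{"type":"number","minimum":-1,"maximum":1}},"travel":{"type":"array","items":{"type":"number","minimum":-1,"maximum":1}},"gripper":{"type":"number"}}}},"force":{"type":"number"}},"required":["commands"]}

```bash
ls; mkdir -p pics; cat > h.py <<'E'
import numpy as np, cv2
from scipy.spatial.transform import Rotation as R
from plant import r, viewer
def snap(n,f=None):
    s=viewer.snapshot(n)
    if f: cv2.imwrite('pics/'+f,s['color'][:,:,::-1])
    return s
def cloud(s):
    v,u=np.mgrid[0:420,0:560]; z=s['z_map']
    p=np.stack([(u-s['cx'])/s['fx']*z,-(v-s['cy'])/s['fy']*z,-z],-1)
    a=np.array(s['attitude'])
    M=R.from_quat(a) if a.size==4 else R.from_matrix(a)
    return p@M.as_matrix().T+np.array(s['origin'])
E
python3 - <<'E'
from h import *
for n in ['scene','side']:
    s=snap(n,n+'0.png'); P=cloud(s)
    print(n,s['origin'],s['attitude'],s['fx'],[k for k in s])
    for l in ['hook','nut','chest','awl']:
        for d in viewer.outline_of(n,l):
            m=d['pixels']&(s['z_map']>0); q=P[m]
            print(l,round(d['conf'],2),d['at'],m.sum(),np.median(q,0).round(3) if len(q) else '', q.min(0).round(3) if len(q) else '',q.max(0).round(3) if len(q) else '', np.median(s['color'][m],0))
a=cv2.imread('pics/scene0.png');b=cv2.imread('pics/side0.png')
cv2.imwrite('pics/both.png',cv2.resize(np.vstack([a,b]),(0,0),fx=.71,fy=.71))
print(r.get_state()['tool_pos'],r.get_state()['eef_rot'])
E
```

```text
pics
scene [1.02667968 0.14230341 0.73326982] [0.22090737 0.25008193 0.69686718 0.63485045] 465.93297979958425 ['color', 'z_map', 'fx', 'fy', 'cx', 'cy', 'origin', 'attitude']
hook 0.94 [405.8, 252.2] 959 [0.619 0.281 0.16 ] [0.584 0.265 0.116] [0.629 0.303 0.207] [107. 119.  42.]
hook 0.89 [147.1, 160.2] 565 [ 0.336 -0.222  0.023] [ 0.255 -0.29  -0.002] [ 0.414 -0.119  0.037] [ 34.  59. 116.]
hook 0.66 [309.6, 216.2] 827 [0.452 0.137 0.024] [ 0.398  0.    -0.002] [0.476 0.194 0.038] [ 71.  89. 146.]
nut 0.68 [198.8, 286.0] 155 [ 0.624 -0.055  0.011] [ 0.608 -0.066  0.001] [ 0.635 -0.044  0.014] [214. 169.  43.]
chest 0.61 [159.9, 304.3] 14835 [ 0.682 -0.1    0.054] [ 0.497 -0.223 -0.003] [0.77  0.004 0.059] [150. 127.  87.]
awl 0.71 [407.7, 185.7] 799 [0.49  0.296 0.161] [0.465 0.279 0.118] [0.5   0.317 0.208] [131.  59.  40.]
side [0.08864698 0.54740339 0.65816713] [-0.14423336  0.35815157  0.86513938 -0.32009068] 502.36339405881984 ['color', 'z_map', 'fx', 'fy', 'cx', 'cy', 'origin', 'attitude']
hook 0.98 [368.3, 383.6] 1836 [0.216 0.263 0.025] [ 0.163  0.237 -0.001] [0.369 0.285 0.04 ] [203. 106.  55.]
hook 0.91 [298.0, 246.6] 1285 [0.442 0.136 0.025] [ 0.395 -0.025 -0.003] [0.476 0.193 0.039] [ 40.  74. 144.]
hook 0.8 [145.2, 188.1] 1132 [0.599 0.287 0.163] [0.589 0.158 0.002] [0.86  0.302 0.209] [ 88. 105.  40.]
hook 0.56 [465.2, 165.0] 957 [ 0.325 -0.228  0.024] [ 0.276 -0.299 -0.002] [ 0.431 -0.118  0.04 ] [ 28.  51. 102.]
chest 0.95 [292.6, 127.6] 9056 [ 0.631 -0.076  0.055] [ 0.52  -0.198  0.001] [0.772 0.004 0.06 ] [127. 109.  82.]
awl 0.78 [198.6, 240.4] 1380 [0.47  0.302 0.162] [ 0.459  0.173 -0.001] [0.673 0.316 0.209] [110.  34.  30.]
[6.24990457e-01 2.41487473e-05 2.38722913e-01] [ 7.07088629e-01  7.07124933e-01 -4.11751076e-06  2.67037428e-06]
```

View pics/scene0.png

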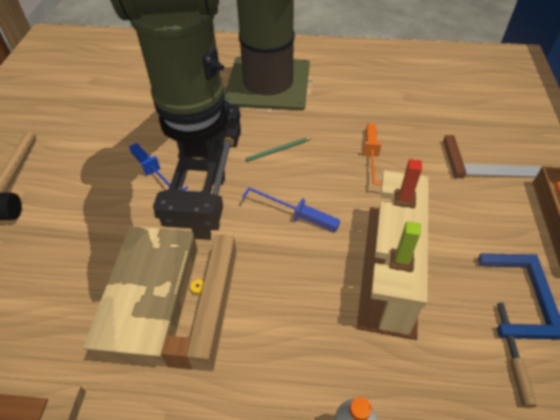

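View pics/side0.png

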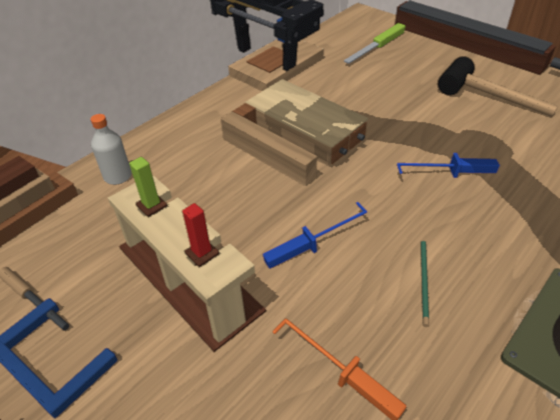

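The lime hook is on the rack's near fork, at about px (408,243) in scene, with the red awl at (411,183). The nut is in the gap at (197,287), and the gap's mouth faces the robot. Next I'll fit the poses.

```bash
python3 - <<'E'
from h import *
for n in ['scene','side']:
    s=snap(n); P=cloud(s); c=s['color'].astype(int); z=P[...,2]; ok=s['z_map']>0
    hsv=cv2.cvtColor(s['color'],cv2.COLOR_RGB2HSV)
    def box(m,name):
        q=P[m][:,:2].astype(np.float32)
        if len(q)<10: print(n,name,'few');return
        (cx,cy),(w,h),a=cv2.minAreaRect(q); print(n,name,len(q),'c',round(cx,4),round(cy,4),'wh',round(w,3),round(h,3),'ang',round(a,1),'zmed',P[m][:,2].mean().round(4))
    reg=lambda x0,x1,y0,y1,z0,z1: ok&(P[...,0]>x0)&(P[...,0]<x1)&(P[...,1]>y0)&(P[...,1]<y1)&(z>z0)&(z<z1)
    H,S=hsv[...,0],hsv[...,1]
    box(reg(.55,.67,.22,.35,.198,.212)&(H>28)&(H<50)&(S>100),'hooktop')
    box(reg(.55,.67,.22,.35,.13,.195)&(H>28)&(H<50)&(S>100),'hookside')
    box(reg(.42,.53,.22,.35,.198,.212)&((H<8)|(H>172))&(S>100),'awltop')
    m=reg(.38,.72,.18,.4,.112,.122); box(m,'rack top'); 
    q=P[m]; 
    box(reg(.45,.85,-.3,.04,.05,.06),'chest top')
    m=reg(.45,.85,-.3,.04,.05,.06).astype(np.uint8)
    k,l,st,ce=cv2.connectedComponentsWithStats(m)
    for i in range(1,k):
        if st[i,4]>100: box(l==i,'  comp%d'%i)
    box(reg(.5,.8,-.2,.04,.006,.016)&(H>18)&(H<32)&(S>150)&(c[...,0]>150),'nut')
E
```

```text
scene hooktop 220 c 0.6098 0.2835 wh 0.021 0.023 ang 85.9 zmed 0.2044
scene hookside 410 c 0.6185 0.2817 wh 0.023 0.011 ang 64.8 zmed 0.1637
scene awltop 157 c 0.481 0.2983 wh 0.021 0.024 ang 84.9 zmed 0.2042
scene rack top 4548 c 0.5448 0.2913 wh 0.081 0.262 ang 83.9 zmed 0.1174
scene chest top 12255 c 0.6516 -0.0962 wh 0.198 0.238 ang 89.5 zmed 0.0543
scene   comp1 12255 c 0.6516 -0.0962 wh 0.198 0.238 ang 89.5 zmed 0.0543
scene nut 145 c 0.6222 -0.0552 wh 0.026 0.023 ang 2.6 zmed 0.0111
side hooktop 227 c 0.6078 0.2831 wh 0.022 0.023 ang 86.3 zmed 0.2048
side hookside 598 c 0.6026 0.2875 wh 0.028 0.016 ang 48.1 zmed 0.1638
side awltop 278 c 0.4788 0.2969 wh 0.021 0.023 ang 84.3 zmed 0.205
side rack top 5464 c 0.5446 0.2895 wh 0.081 0.263 ang 83.9 zmed 0.1186
side chest top 5617 c 0.6522 -0.0987 wh 0.202 0.239 ang 89.6 zmed 0.056
side   comp1 5617 c 0.6522 -0.0987 wh 0.202 0.239 ang 89.6 zmed 0.056
side nut few
```

```bash
python3 - <<'E'
from h import *
a=cv2.imread('pics/scene0.png')[150:340,340:450]; b=cv2.imread('pics/side0.png')[140:350,90:280]
f=lambda i:cv2.resize(i,(int(i.shape[1]*560/i.shape[0]),560),interpolation=cv2.INTER_CUBIC)
cv2.imwrite('pics/rack.png',cv2.resize(np.hstack([f(a),f(b)]),(790,520)))
# chest edges: rows in bins
for n in ['scene','side']:
    s=snap(n);P=cloud(s).reshape(-1,3); ok=s['z_map'].ravel()>0; P=P[ok]
    T=P[(P[:,2]>.05)&(P[:,2]<.062)&(P[:,0]>.45)&(P[:,0]<.85)&(P[:,1]>-.3)&(P[:,1]<.05)]
    for x in np.arange(.55,.76,.02):
        y=np.sort(T[abs(T[:,0]-x)<.006,1]); g=np.diff(y); i=g.argmax() if len(g) else 0
        if len(y)>5: print(n,round(x,2),'ymin %.3f ymax %.3f gap %.3f..%.3f'%(y[0],y[-1],y[i],y[i+1]))
    for y in np.arange(-.18,0.01,.02):
        x=np.sort(T[abs(T[:,1]-y)<.005,0]); 
        if len(x)>5: print(n,'y',round(y,2),'x %.3f..%.3f'%(x[0],x[-1]))
E
```

```text
scene 0.55 ymin -0.194 ymax 0.003 gap -0.072..-0.033
scene 0.57 ymin -0.193 ymax 0.002 gap -0.072..-0.033
scene 0.59 ymin -0.193 ymax 0.002 gap -0.072..-0.032
scene 0.61 ymin -0.194 ymax 0.002 gap -0.072..-0.032
scene 0.63 ymin -0.195 ymax 0.002 gap -0.072..-0.033
scene 0.65 ymin -0.194 ymax 0.002 gap -0.073..-0.032
scene 0.67 ymin -0.195 ymax 0.002 gap -0.073..-0.033
scene 0.69 ymin -0.194 ymax 0.002 gap -0.073..-0.033
scene 0.71 ymin -0.195 ymax 0.002 gap -0.073..-0.034
scene 0.73 ymin -0.195 ymax 0.002 gap -0.073..-0.033
scene 0.75 ymin -0.195 ymax 0.002 gap -0.084..-0.083
scene y -0.18 x 0.533..0.769
scene y -0.16 x 0.533..0.769
scene y -0.14 x 0.534..0.770
scene y -0.12 x 0.533..0.770
scene y -0.1 x 0.533..0.770
scene y -0.08 x 0.533..0.770
scene y -0.06 x 0.737..0.768
scene y -0.04 x 0.737..0.768
scene y -0.02 x 0.538..0.767
scene y -0.0 x 0.538..0.767
side 0.55 ymin -0.199 ymax 0.002 gap -0.073..-0.033
side 0.57 ymin -0.197 ymax 0.003 gap -0.073..-0.033
side 0.59 ymin -0.195 ymax 0.002 gap -0.073..-0.035
side 0.61 ymin -0.196 ymax 0.002 gap -0.071..-0.036
side 0.63 ymin -0.198 ymax 0.001 gap -0.073..-0.035
side 0.65 ymin -0.196 ymax 0.002 gap -0.073..-0.034
side 0.67 ymin -0.198 ymax 0.001 gap -0.074..-0.034
side 0.69 ymin -0.196 ymax 0.003 gap -0.074..-0.034
side 0.71 ymin -0.196 ymax 0.001 gap -0.073..-0.035
side 0.73 ymin -0.197 ymax 0.001 gap -0.059..-0.047
side 0.75 ymin -0.198 ymax 0.001 gap -0.195..-0.192
side y -0.18 x 0.533..0.771
side y -0.16 x 0.534..0.769
side y -0.14 x 0.533..0.771
side y -0.12 x 0.534..0.771
side y -0.1 x 0.533..0.770
side y -0.08 x 0.534..0.770
side y -0.06 x 0.736..0.767
side y -0.04 x 0.611..0.767
side y -0.02 x 0.536..0.768
side y -0.0 x 0.537..0.768
```

View pics/rack.png

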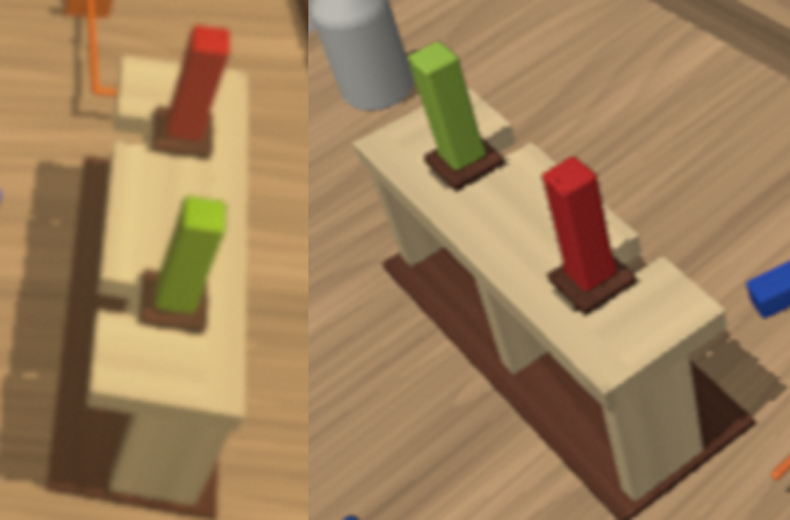

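The slots and the toe point toward -y, with hook +x at azimuth ≈ 83.8°. The gap's centreline is y ≈ -0.053, the mouth is x ≈ 0.537, and the nut is at about (0.622, -0.054). Now I'll go above the handle.

Request:
play_rows:
  commands:
    - {"delta_rot":[0,0,-0.466],"travel":[0.95,-0.05,-0.2],"gripper":1}
    - {"delta_rot":[0,0,-0.466],"travel":[0.95,-0.05,-0.2],"gripper":1}
    - {"delta_rot":[0,0,-0.466],"travel":[0.95,-0.05,-0.2],"gripper":1}
    - {"delta_rot":[0,0,-0.466],"travel":[0.95,-0.05,-0.2],"gripper":1}
    - {"delta_rot":[0,0,-0.466],"travel":[0.95,-0.05,-0.2],"gripper":1}
    - {"delta_rot":[0,0,-0.466],"travel":[0.95,-0.05,-0.2],"gripper":1}
    - {"delta_rot":[0,0,-0.466],"travel":[0.95,-0.05,-0.2],"gripper":1}
    - {"delta_rot":[0,0,-0.466],"travel":[0.95,-0.05,-0.2],"gripper":1}
    - {"delta_rot":[0,0,-0.466],"travel":[0.95,-0.05,-0.2],"gripper":1}

```text
clock: 1.82
tool_pos: [0.6176, 0.1423, 0.2686]
eef_rot: [0.054, 0.999, 0.0, -0.0]
contact_force: [-0.6, 0.8, -0.1]
opening: 0.999
```

```bash
cat >> h.py <<'E'
def to(p,yaw_y=None):
    """units for a move to world p with tool y at azimuth yaw_y (deg), tool down"""
    st=r.get_state(); M=R.from_quat(st['eef_rot']); t=M.inv().apply(np.array(p)-st['tool_pos'])/.15
    y=M.as_matrix()[:,1]; az=np.degrees(np.arctan2(y[1],y[0]))
    w=[0,0,0]
    if yaw_y is not None:
        a=np.radians(yaw_y); ty=np.array([np.cos(a),np.sin(a),0]); tz=np.array([0,0,-1]); 
        w=(M.inv()*R.from_matrix(np.stack([np.cross(ty,tz),ty,tz],1))).as_rotvec()/np.pi
    print('t',st['clock'],'pos',np.round(st['tool_pos'],4),'az',round(az,2),'travel',np.round(t,3),'rot',np.round(w,4),'F',np.round(st['contact_force'],1),'open',round(st['opening'],3))
E
python3 -c "
from h import *
to((.609,.2833,.26),83.8)"
```

```text
t 1.825 pos [0.6176 0.1423 0.2686] az 83.77 travel [0.159 0.928 0.058] rot [ 0.0001 -0.0001 -0.0002] F [-0.6  0.8 -0.1] open 0.999
```

Request:
play_rows:
  commands:
    - {"delta_rot":[0,0,0],"travel":[0.159,0.928,0.0],"gripper":1}
    - {"delta_rot":[0,0,0],"travel":[0.159,0.928,0.0],"gripper":1}
    - {"delta_rot":[0,0,0],"travel":[0.159,0.928,0.0],"gripper":1}
    - {"delta_rot":[0,0,0],"travel":[0.159,0.928,0.0],"gripper":1}
    - {"delta_rot":[0,0,0],"travel":[0.159,0.928,0.0],"gripper":1}

```text
clock: 2.45
tool_pos: [0.6096, 0.2806, 0.2685]
eef_rot: [0.055, 0.998, -0.001, 0.0]
contact_force: [0.4, 0.3, 0.3]
opening: 1.002
```

```bash
python3 - <<'E'
from h import *
to((.609,.2833,.147),83.8)
s=snap('wrist','w1.png');P=cloud(s);hsv=cv2.cvtColor(s['color'],cv2.COLOR_RGB2HSV);H,S=hsv[...,0],hsv[...,1]
m=(H>28)&(H<50)&(S>100)&(P[...,2]>.198)&(P[...,2]<.212)&(s['z_map']>0)
print(m.sum(), cv2.minAreaRect(P[m][:,:2].astype(np.float32)))
m=(P[...,2]>.112)&(P[...,2]<.122)&(s['z_map']>0); print(m.sum(), cv2.minAreaRect(P[m][:,:2].astype(np.float32)))
E
```

```text
t 2.45 pos [0.6096 0.2806 0.2685] az 83.66 travel [0.007 0.019 0.81 ] rot [-0.0008  0.0003 -0.0008] F [0.4 0.3 0.3] open 1.002
860 ((0.6063136458396912, 0.2836725115776062), (0.02149020880460739, 0.0214548259973526), 83.56477355957031)
15659 ((0.6438484787940979, 0.2769462466239929), (0.08713026344776154, 0.40816253423690796), 82.10575866699219)
```

View pics/w1.png

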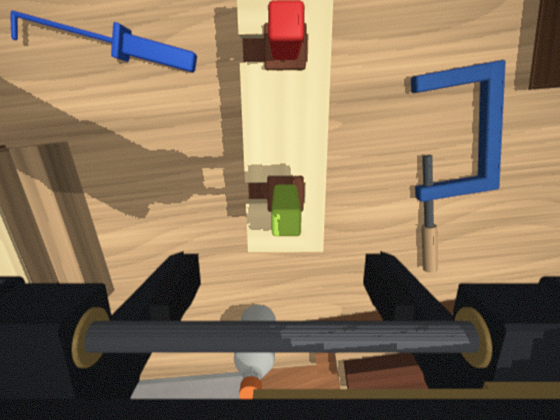

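The wrist picture shows the lime handle at px (286,210), midway between the fingers, and the awl clear at (286,30). Now I'll descend and grip.

Request:
play_rows:
  commands:
    - {"delta_rot":[0,0,0],"travel":[0.01,0.019,0.2],"gripper":1}
    - {"delta_rot":[0,0,0],"travel":[0.01,0.019,0.4],"gripper":1}
    - {"delta_rot":[0,0,0],"travel":[0.01,0.019,0.6],"gripper":1}
    - {"delta_rot":[0,0,0],"travel":[0.01,0.019,0.75],"gripper":1}
    - {"delta_rot":[0,0,0],"travel":[0.01,0.019,0.81],"gripper":1}
    - {"delta_rot":[0,0,0],"travel":[0.01,0.019,0.81],"gripper":1}
    - {"delta_rot":[0,0,0],"travel":[0.01,0.019,0.81],"gripper":-0.4}
    - {"delta_rot":[0,0,0],"travel":[0.01,0.019,0.81],"gripper":-0.45}
    - {"delta_rot":[0,0,0],"travel":[0.01,0.019,0.81],"gripper":-0.45}
    - {"delta_rot":[0,0,0],"travel":[0.01,0.019,0.81],"gripper":-0.45}
  force: 30

```text
clock: 3.75
tool_pos: [0.6075, 0.2866, 0.1475]
eef_rot: [0.053, 0.999, 0.0, 0.0]
contact_force: [0.1, -1.3, -0.1]
opening: 0.57
```

```bash
python3 - <<'E'
from h import *
to((.609,.2833,.147),83.8)
E
```

```text
t 3.75 pos [0.6075 0.2866 0.1475] az 83.89 travel [-0.012 -0.021  0.003] rot [0.0001 0.0001 0.0005] F [ 0.1 -1.3 -0.1] open 0.57
```

Request:
play_rows:
  commands:
    - {"delta_rot":[0,0,0],"travel":[0,-0.019,0],"gripper":0.1}
    - {"delta_rot":[0,0,0],"travel":[0,-0.019,0],"gripper":0}
    - {"delta_rot":[0,0,0],"travel":[0,-0.019,0],"gripper":-0.8}
    - {"delta_rot":[0,0,0],"travel":[0,-0.019,0],"gripper":-0.8}
    - {"delta_rot":[0,0,0],"travel":[0,-0.019,0],"gripper":-0.8}
    - {"delta_rot":[0,0,0],"travel":[0,-0.019,0],"gripper":-0.8}
    - {"delta_rot":[0,0,0],"travel":[0,-0.019,0],"gripper":-0.8}
  force: 30

```text
clock: 4.62
tool_pos: [0.6072, 0.2838, 0.1472]
eef_rot: [0.053, 0.999, 0.0, 0.0]
contact_force: [0.1, 0.4, -0.8]
opening: 0.248
```

```bash
python3 - <<'E'
from h import *
to((.609,.2833,.147),83.8)
E
```

```text
t 4.625 pos [0.6072 0.2838 0.1472] az 83.89 travel [-0.013 -0.002  0.002] rot [0.0001 0.     0.0005] F [ 0.1  0.4 -0.8] open 0.248
```

Request:
play_rows:
  commands:
    - {"delta_rot":[0,0,0],"travel":[0,0,-0.05],"gripper":-0.8}
    - {"delta_rot":[0,0,0],"travel":[0,0,-0.2],"gripper":-0.8}
    - {"delta_rot":[0,0,0],"travel":[0,0,-0.4],"gripper":-0.8}
    - {"delta_rot":[0,0,0],"travel":[0,0,-0.6],"gripper":-0.8}
    - {"delta_rot":[0,0,0],"travel":[0,0,-0.8],"gripper":-0.8}
    - {"delta_rot":[0,0,0],"travel":[0,0,-0.95],"gripper":-0.8}
    - {"delta_rot":[0,0,0],"travel":[0,0,-0.95],"gripper":-0.8}
    - {"delta_rot":[0,0,0],"travel":[0,0,-0.95],"gripper":-0.8}
  force: 40

```text
clock: 5.62
tool_pos: [0.6066, 0.2831, 0.2887]
eef_rot: [0.053, 0.999, -0.001, -0.001]
contact_force: [0.2, 0.2, -2.0]
opening: 0.242
```

```bash
python3 - <<'E'
from h import *
to((.64,.13,.287),90)
snap('side','s2.png')
E
```

```text
t 5.625 pos [0.6066 0.2831 0.2887] az 83.89 travel [-0.33  -0.991  0.012] rot [-0.0004 -0.0004 -0.034 ] F [ 0.2  0.2 -2. ] open 0.242
```

View pics/s2.png

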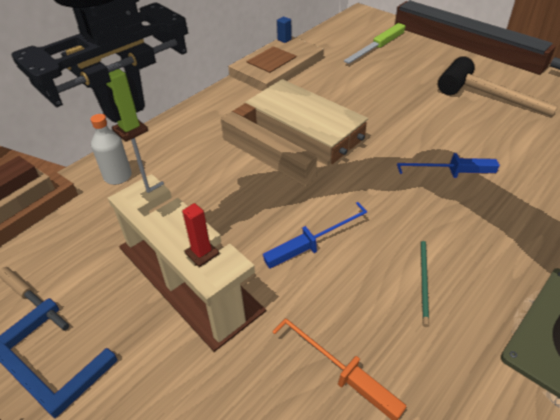

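Request:
play_rows:
  commands:
    - {"delta_rot":[0,0,0],"travel":[-0.05,-0.15,0],"gripper":-0.8}
    - {"delta_rot":[0,0,-0.01],"travel":[-0.15,-0.45,0],"gripper":-0.8}
    - {"delta_rot":[0,0,-0.034],"travel":[-0.25,-0.75,0],"gripper":-0.8}
    - {"delta_rot":[0,0,-0.034],"travel":[-0.33,-0.99,0],"gripper":-0.8}
    - {"delta_rot":[0,0,-0.034],"travel":[-0.33,-0.99,0],"gripper":-0.8}
    - {"delta_rot":[0,0,-0.034],"travel":[-0.33,-0.99,0],"gripper":-0.8}

```text
clock: 6.42
tool_pos: [0.6398, 0.1318, 0.2889]
eef_rot: [-0.0, 1.0, 0.001, -0.001]
contact_force: [-0.7, 1.5, -1.3]
opening: 0.244
```

```bash
python3 - <<'E'
from h import *
to((.655,-.015,.287),90)
E
```

```text
t 6.425 pos [0.6398 0.1318 0.2889] az 90.06 travel [-0.101 -0.979  0.012] rot [ 0.0003 -0.0006  0.0003] F [-0.7  1.5 -1.3] open 0.244
```

Request:
play_rows:
  commands:
    - {"delta_rot":[0,0,0],"travel":[-0.02,-0.2,0],"gripper":-0.8}
    - {"delta_rot":[0,0,0],"travel":[-0.05,-0.5,0],"gripper":-0.8}
    - {"delta_rot":[0,0,0],"travel":[-0.1,-0.8,0],"gripper":-0.8}
    - {"delta_rot":[0,0,0],"travel":[-0.1,-0.97,0],"gripper":-0.8}
    - {"delta_rot":[0,0,0],"travel":[-0.1,-0.97,0],"gripper":-0.8}
    - {"delta_rot":[0,0,0],"travel":[-0.1,-0.97,0],"gripper":-0.8}
    - {"delta_rot":[0,0,0],"travel":[-0.1,-0.97,0],"gripper":-0.8}
    - {"delta_rot":[0,0,0],"travel":[-0.1,-0.97,0],"gripper":-0.8}

```text
clock: 7.42
tool_pos: [0.6555, -0.0131, 0.2899]
eef_rot: [-0.001, 1.0, 0.0, 0.0]
contact_force: [-0.1, 0.7, -1.4]
opening: 0.242
```

```bash
python3 - <<'E'
from h import *
to((.655,-.041,.22),90)
s=snap('scene');s2=snap('wrist');s3=snap('side')
for s in (s,s2,s3):
    P=cloud(s);hsv=cv2.cvtColor(s['color'],cv2.COLOR_RGB2HSV);H,S=hsv[...,0],hsv[...,1];z=P[...,2]
    m=(H>28)&(H<50)&(S>100)&(z>.25)&(z<.37)&(s['z_map']>0); print('handle',m.sum(),P[m].mean(0).round(4) if m.any() else '', (P[m].min(0).round(3),P[m].max(0).round(3)) if m.any() else '')
    near=(abs(P[...,0]-.655)<.06)&(abs(P[...,1]+.03)<.07)&(s['z_map']>0)
    for a,b in ((.135,.16),(.16,.2),(.2,.24)):
        m=near&(z>a)&(z<b); print(a,m.sum(), P[m].mean(0).round(4) if m.any() else '', (P[m].min(0).round(3),P[m].max(0).round(3)) if m.any() else '')
cv2.imwrite('pics/m3.png',np.vstack([x['color'][60:360,100:500,::-1] for x in (snap('scene'),s3)]))
E
```

```text
t 7.425 pos [ 0.6555 -0.0131  0.2899] az 90.13 travel [ 0.004 -0.186  0.466] rot [0.0002 0.     0.0007] F [-0.1  0.7 -1.4] open 0.242
handle 904 [ 0.6669 -0.0111  0.3149] (array([ 0.647, -0.029,  0.268]), array([0.691, 0.009, 0.37 ]))
0.135 77 [ 0.6585 -0.0238  0.1533] (array([ 0.655, -0.038,  0.148]), array([ 0.661, -0.009,  0.16 ]))
0.16 67 [ 0.6592 -0.0116  0.1803] (array([ 0.655, -0.016,  0.161]), array([ 0.661, -0.009,  0.2  ]))
0.2 79 [ 0.6593 -0.0118  0.2203] (array([ 0.655, -0.015,  0.201]), array([ 0.661, -0.01 ,  0.24 ]))
handle 5230 [ 0.6482 -0.0138  0.3247] (array([ 0.628, -0.092,  0.268]), array([0.666, 0.065, 0.368]))
0.135 162 [ 0.6545 -0.0269  0.1542] (array([ 0.652, -0.04 ,  0.151]), array([ 0.658, -0.011,  0.16 ]))
0.16 91 [ 0.6529 -0.0136  0.1824] (array([ 0.652, -0.017,  0.16 ]), array([ 0.655, -0.011,  0.2  ]))
0.2 64 [ 0.653  -0.0137  0.2106] (array([ 0.652, -0.017,  0.2  ]), array([ 0.655, -0.011,  0.222]))
handle 443 [ 0.648  -0.0126  0.2986] (array([ 0.644, -0.03 ,  0.268]), array([0.665, 0.009, 0.332]))
0.135 46 [ 0.6561 -0.0245  0.1546] (array([ 0.653, -0.04 ,  0.15 ]), array([ 0.661, -0.011,  0.16 ]))
0.16 62 [ 0.6558 -0.0136  0.1804] (array([ 0.653, -0.018,  0.161]), array([ 0.66 , -0.01 ,  0.199]))
0.2 71 [ 0.6557 -0.0136  0.2198] (array([ 0.653, -0.018,  0.2  ]), array([ 0.66 , -0.011,  0.24 ]))
```

View pics/m3.png

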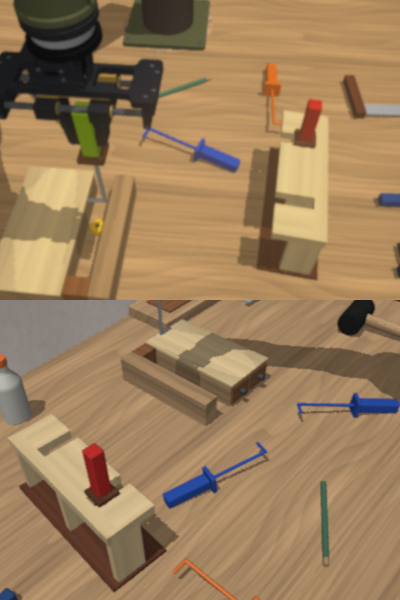

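The hook hangs vertically with its toe pointing -y, the shaft at (0.6565, -0.013) coaxial with the TCP, and the nut ahead of it toward the mouth. Next I'll align over the gap and descend.

Request:
play_rows:
  commands:
    - {"delta_rot":[0,0,0],"travel":[0,-0.1,0],"gripper":-0.8}
    - {"delta_rot":[0,0,0],"travel":[0,-0.186,0.1],"gripper":-0.8}
    - {"delta_rot":[0,0,0],"travel":[0,-0.186,0.25],"gripper":-0.8}
    - {"delta_rot":[0,0,0],"travel":[0,-0.186,0.4],"gripper":-0.8}
    - {"delta_rot":[0,0,0],"travel":[0,-0.186,0.4],"gripper":-0.8}
    - {"delta_rot":[0,0,0],"travel":[0,-0.186,0.4],"gripper":-0.8}

```text
clock: 8.38
tool_pos: [0.6559, -0.0433, 0.23]
eef_rot: [0.0, 1.0, 0.0, 0.0]
contact_force: [-0.0, -0.7, -1.0]
opening: 0.244
```

```bash
python3 - <<'E'
from h import *
to((.6555,-.041,.144),90)
for n in ('scene','wrist','side'):
    s=snap(n); P=cloud(s);z=P[...,2];near=(abs(P[...,0]-.655)<.06)&(abs(P[...,1]+.05)<.05)&(s['z_map']>0)
    for a,b in ((.075,.097),(.1,.15)):
        m=near&(z>a)&(z<b); print(n,a,m.sum(), (P[m].mean(0).round(4),P[m].min(0).round(3),P[m].max(0).round(3)) if m.any() else '')
    m=near&(z>.05)&(z<.06);q=P[m]
    for x in (.64,.66,.68):
        y=np.sort(q[abs(q[:,0]-x)<.006,1])
        if len(y)>5: g=np.diff(y);i=g.argmax();print('  gap',x,y[i].round(4),y[i+1].round(4))
    for d in viewer.outline_of(n,'nut')[:1]:
        m=d['pixels']&(s['z_map']>0);print('nut',d['conf'],P[m].mean(0).round(4),P[m].min(0).round(3),P[m].max(0).round(3))
E
```

```text
t 8.375 pos [ 0.6559 -0.0433  0.23  ] az 89.96 travel [0.003 0.015 0.574] rot [ 0.      0.0002 -0.0002] F [-0.  -0.7 -1. ] open 0.244
scene 0.075 67 (array([ 0.6588, -0.0538,  0.0935]), array([ 0.655, -0.069,  0.089]), array([ 0.662, -0.04 ,  0.097]))
scene 0.1 74 (array([ 0.6595, -0.0418,  0.1254]), array([ 0.656, -0.045,  0.101]), array([ 0.662, -0.039,  0.15 ]))
  gap 0.64 -0.0727 -0.0329
  gap 0.66 -0.0731 -0.0331
  gap 0.68 -0.0727 -0.0335
nut 0.46 [ 0.6237 -0.0542  0.0105] [ 0.609 -0.067  0.002] [ 0.635 -0.044  0.014]
wrist 0.075 154 (array([ 0.6554, -0.0566,  0.095 ]), array([ 0.653, -0.069,  0.093]), array([ 0.658, -0.041,  0.097]))
wrist 0.1 120 (array([ 0.6538, -0.0428,  0.1281]), array([ 0.653, -0.046,  0.101]), array([ 0.656, -0.04 ,  0.15 ]))
  gap 0.64 -0.0737 -0.0338
  gap 0.66 -0.0738 -0.0338
  gap 0.68 -0.074 -0.0336
nut 0.71 [ 0.6188 -0.0542  0.0115] [ 0.606 -0.067 -0.002] [ 0.634 -0.041  0.015]
side 0.075 33 (array([ 0.6571, -0.0557,  0.0949]), array([ 0.653, -0.071,  0.092]), array([ 0.661, -0.04 ,  0.097]))
side 0.1 69 (array([ 0.6567, -0.0424,  0.1256]), array([ 0.653, -0.047,  0.101]), array([ 0.66 , -0.039,  0.149]))
  gap 0.64 -0.072 -0.0336
  gap 0.66 -0.0735 -0.0346
  gap 0.68 -0.0744 -0.035
```

Request:
play_rows:
  commands:
    - {"delta_rot":[0,0,0],"travel":[0,0.008,0.08],"gripper":-0.8}
    - {"delta_rot":[0,0,0],"travel":[0,0.008,0.2],"gripper":-0.8}
    - {"delta_rot":[0,0,0],"travel":[0,0.008,0.33],"gripper":-0.8}
    - {"delta_rot":[0,0,0],"travel":[0,0.008,0.46],"gripper":-0.8}
    - {"delta_rot":[0,0,0],"travel":[0,0.008,0.54],"gripper":-0.8}
    - {"delta_rot":[0,0,0],"travel":[0,0.008,0.57],"gripper":-0.8}
    - {"delta_rot":[0,0,0],"travel":[0,0.008,0.57],"gripper":-0.8}
    - {"delta_rot":[0,0,0],"travel":[0,0.008,0.57],"gripper":-0.8}

```text
clock: 9.68
tool_pos: [0.6561, -0.0414, 0.145]
eef_rot: [0.0, 1.0, 0.0, 0.001]
contact_force: [0.1, -0.9, -0.9]
opening: 0.246
```

```bash
python3 - <<'E'
from h import *
to((.515,-.042,.144),90)
s=snap('scene','sc4.png')
E
```

```text
t 9.675 pos [ 0.6561 -0.0414  0.145 ] az 89.99 travel [ 0.941 -0.004  0.005] rot [ 0.      0.0005 -0.    ] F [ 0.1 -0.9 -0.9] open 0.246
```

View pics/sc4.png

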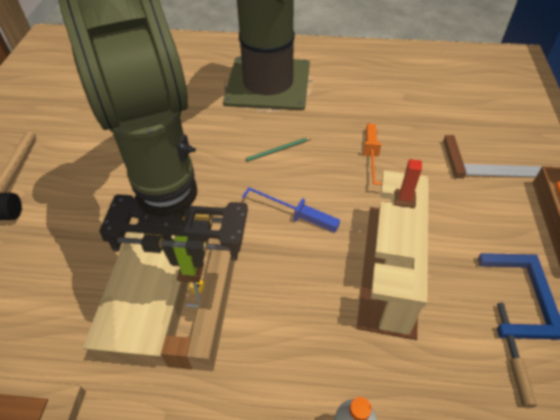

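Request:
play_rows:
  commands:
    - {"delta_rot":[0,0,0],"travel":[0.06,0,0],"gripper":-0.8}
    - {"delta_rot":[0,0,0],"travel":[0.12,0,0],"gripper":-0.8}
    - {"delta_rot":[0,0,0],"travel":[0.18,0,0],"gripper":-0.8}
    - {"delta_rot":[0,0,0],"travel":[0.24,0,0],"gripper":-0.8}
    - {"delta_rot":[0,0,0],"travel":[0.3,0,0],"gripper":-0.8}
    - {"delta_rot":[0,0,0],"travel":[0.36,0,0],"gripper":-0.8}
    - {"delta_rot":[0,0,0],"travel":[0.42,0,0],"gripper":-0.8}
    - {"delta_rot":[0,0,0],"travel":[0.48,0,0],"gripper":-0.8}
    - {"delta_rot":[0,0,0],"travel":[0.54,0,0],"gripper":-0.8}
    - {"delta_rot":[0,0,0],"travel":[0.6,0,0],"gripper":-0.8}
    - {"delta_rot":[0,0,0],"travel":[0.65,0,0],"gripper":-0.8}
    - {"delta_rot":[0,0,0],"travel":[0.68,0,0],"gripper":-0.8}

```text
clock: 11.22
tool_pos: [0.553, -0.0416, 0.1443]
eef_rot: [-0.0, 1.0, -0.0, -0.0]
contact_force: [1.2, 0.0, -1.6]
opening: 0.247
```

```bash
cat > n.py <<'E'
from h import *
to((.515,-.042,.144),90)
for n in ('scene','wrist','side'):
    s=snap(n); P=cloud(s);hsv=cv2.cvtColor(s['color'],cv2.COLOR_RGB2HSV);H,S,V=[hsv[...,i] for i in range(3)]
    m=(H>18)&(H<32)&(S>150)&(V>120)&(abs(P[...,2]-.008)<.01)&(abs(P[...,0]-.55)<.12)&(abs(P[...,1]+.05)<.08)&(s['z_map']>0)
    print(n,m.sum(),(P[m].mean(0).round(4),P[m].min(0).round(3),P[m].max(0).round(3)) if m.any() else '')
    for d in viewer.outline_of(n,'nut')[:1]:
        m=d['pixels']&(s['z_map']>0);print('nut',d['conf'],P[m].mean(0).round(4),P[m].min(0).round(3),P[m].max(0).round(3))
E
python3 n.py
```

```text
t 11.225 pos [ 0.553  -0.0416  0.1443] az 90.0 travel [ 0.253 -0.003  0.002] rot [-0.     -0.0001  0.    ] F [ 1.2  0.  -1.6] open 0.247
scene 77 (array([ 0.5416, -0.0584,  0.0108]), array([ 0.518, -0.068, -0.001]), array([ 0.552, -0.048,  0.015]))
nut 0.64 [ 0.5431 -0.0562  0.0132] [ 0.528 -0.066  0.007] [ 0.557 -0.041  0.05 ]
wrist 574 (array([ 0.5355, -0.0545,  0.0118]), array([ 0.523, -0.068, -0.   ]), array([ 0.549, -0.041,  0.015]))
nut 0.65 [ 0.5356 -0.0543  0.0116] [ 0.523 -0.068 -0.001] [ 0.551 -0.041  0.015]
side 123 (array([ 0.5355, -0.0526,  0.0108]), array([ 0.524, -0.068,  0.003]), array([ 0.548, -0.041,  0.016]))
nut 0.54 [ 0.5366 -0.0525  0.0104] [ 0.524 -0.068 -0.001] [ 0.551 -0.041  0.016]
```

Request:
play_rows:
  commands:
    - {"delta_rot":[0,0,0],"travel":[0.05,0,0],"gripper":-0.8}
    - {"delta_rot":[0,0,0],"travel":[0.1,0,0],"gripper":-0.8}
    - {"delta_rot":[0,0,0],"travel":[0.15,0,0],"gripper":-0.8}
    - {"delta_rot":[0,0,0],"travel":[0.2,0,0],"gripper":-0.8}
    - {"delta_rot":[0,0,0],"travel":[0.235,0,0],"gripper":-0.8}
    - {"delta_rot":[0,0,0],"travel":[0.255,0,0],"gripper":-0.8}
    - {"delta_rot":[0,0,0],"travel":[0.255,0,0],"gripper":-0.8}
    - {"delta_rot":[0,0,0],"travel":[0.255,0,0],"gripper":-0.8}

```text
clock: 12.52
tool_pos: [0.5155, -0.0415, 0.1442]
eef_rot: [0.0, 1.0, 0.0, 0.0]
contact_force: [-0.8, -0.5, -1.6]
opening: 0.243
```

```bash
python3 n.py
```

```text
t 12.525 pos [ 0.5155 -0.0415  0.1442] az 89.99 travel [ 0.003 -0.003  0.002] rot [ 0.      0.0001 -0.    ] F [-0.8 -0.5 -1.6] open 0.243
scene 76 (array([ 0.5038, -0.0572,  0.0109]), array([ 0.488, -0.069, -0.   ]), array([ 0.514, -0.04 ,  0.014]))
nut 0.63 [ 0.5041 -0.057   0.011 ] [ 0.488 -0.066  0.004] [ 0.515 -0.047  0.014]
wrist 568 (array([ 0.4979, -0.0548,  0.0119]), array([ 0.485, -0.068,  0.002]), array([ 0.512, -0.042,  0.014]))
nut 0.76 [ 0.4978 -0.0547  0.0117] [ 0.485 -0.069 -0.001] [ 0.514 -0.042  0.014]
side 123 (array([ 0.4977, -0.0527,  0.011 ]), array([ 0.488, -0.068,  0.002]), array([ 0.511, -0.042,  0.016]))
nut 0.63 [ 0.4988 -0.0517  0.0105] [ 0.488 -0.065 -0.001] [ 0.513 -0.042  0.016]
```

The nut is out: its centre is at x ≈ 0.498, so its rear edge is about 26 mm clear of the mouth. I'll back off slightly and lift.

Request:
play_rows:
  commands:
    - {"delta_rot":[0,0,0],"travel":[-0.03,0,0],"gripper":-0.8}
    - {"delta_rot":[0,0,0],"travel":[-0.06,0,0],"gripper":-0.8}
    - {"delta_rot":[0,0,0],"travel":[-0.06,0,-0.05],"gripper":-0.8}
    - {"delta_rot":[0,0,0],"travel":[-0.06,0,-0.2],"gripper":-0.8}
    - {"delta_rot":[0,0,0],"travel":[-0.06,0,-0.45],"gripper":-0.8}
    - {"delta_rot":[0,0,0],"travel":[-0.06,0,-0.7],"gripper":-0.8}
    - {"delta_rot":[0,0,0],"travel":[-0.06,0,-0.9],"gripper":-0.8}
    - {"delta_rot":[0,0,0],"travel":[-0.06,0,-1],"gripper":-0.8}
    - {"delta_rot":[0,0,0],"travel":[-0.06,0,-1],"gripper":-0.8}

```text
clock: 13.95
tool_pos: [0.5246, -0.0415, 0.2948]
eef_rot: [0.0, 1.0, -0.0, 0.001]
contact_force: [-0.3, 0.3, -2.0]
opening: 0.243
```

```bash
python3 n.py; python3 -c "
from h import *
to((.59,.09,.292),83.89)"
```

```text
t 13.95 pos [ 0.5246 -0.0415  0.2948] az 89.99 travel [ 0.065 -0.003  1.005] rot [-0.0001  0.0005 -0.0001] F [-0.3  0.3 -2. ] open 0.243
scene 155 (array([ 0.5019, -0.0537,  0.0096]), array([ 0.478, -0.069, -0.002]), array([ 0.514, -0.04 ,  0.015]))
nut 0.59 [ 0.504  -0.0541  0.01  ] [ 0.489 -0.071 -0.002] [ 0.538 -0.032  0.052]
wrist 25 (array([ 0.4922, -0.0608,  0.0112]), array([ 0.486, -0.069,  0.001]), array([ 0.505, -0.048,  0.013]))
nut 0.75 [ 0.4983 -0.055   0.0118] [ 0.486 -0.069 -0.   ] [ 0.513 -0.043  0.015]
side 125 (array([ 0.4987, -0.0528,  0.0113]), array([ 0.488, -0.069,  0.003]), array([ 0.513, -0.042,  0.015]))
nut 0.62 [ 0.4992 -0.0525  0.0107] [ 0.488 -0.069  0.   ] [ 0.513 -0.042  0.015]
t 14.25 pos [ 0.5237 -0.0416  0.2932] az 90.01 travel [-0.442  0.877  0.007] rot [ 0.     -0.0006  0.034 ] F [-0.8 -0.4 -1. ] open 0.248
```

Request:
play_rows:
  commands:
    - {"delta_rot":[0,0,0.01],"travel":[-0.1,0.2,0],"gripper":-0.8}
    - {"delta_rot":[0,0,0.034],"travel":[-0.25,0.5,0],"gripper":-0.8}
    - {"delta_rot":[0,0,0.034],"travel":[-0.4,0.8,0],"gripper":-0.8}
    - {"delta_rot":[0,0,0.034],"travel":[-0.44,0.88,0],"gripper":-0.8}
    - {"delta_rot":[0,0,0.034],"travel":[-0.44,0.88,0],"gripper":-0.8}
    - {"delta_rot":[0,0,0.034],"travel":[-0.44,0.88,0],"gripper":-0.8}

```text
clock: 15.0
tool_pos: [0.5898, 0.0881, 0.2937]
eef_rot: [0.054, 0.999, -0.001, -0.001]
contact_force: [0.3, 0.2, -1.3]
opening: 0.247
```

```bash
python3 -c "
from h import *
to((.607,.2,.29),83.89)"
```

```text
t 15.0 pos [0.5898 0.0881 0.2937] az 83.75 travel [-0.033  0.754  0.023] rot [-0.0007 -0.0003 -0.0008] F [ 0.3  0.2 -1.3] open 0.247
```

Request:
play_rows:
  commands:
    - {"delta_rot":[0,0,0],"travel":[-0.01,0.2,0],"gripper":-0.8}
    - {"delta_rot":[0,0,0],"travel":[-0.02,0.45,0],"gripper":-0.8}
    - {"delta_rot":[0,0,0],"travel":[-0.033,0.65,0],"gripper":-0.8}
    - {"delta_rot":[0,0,0],"travel":[-0.033,0.75,0],"gripper":-0.8}
    - {"delta_rot":[0,0,0],"travel":[-0.033,0.75,0],"gripper":-0.8}
    - {"delta_rot":[0,0,0],"travel":[-0.033,0.75,0],"gripper":-0.8}

```text
clock: 15.75
tool_pos: [0.6074, 0.1994, 0.2941]
eef_rot: [0.055, 0.999, -0.001, -0.0]
contact_force: [0.4, -0.4, -1.2]
opening: 0.247
```

```bash
python3 -c "
from h import *
to((.607,.2838,.29),83.89)"
```

```text
t 15.75 pos [0.6074 0.1994 0.2941] az 83.74 travel [0.064 0.559 0.026] rot [-0.0007  0.     -0.0008] F [ 0.4 -0.4 -1.2] open 0.247
```

Request:
play_rows:
  commands:
    - {"delta_rot":[0,0,0],"travel":[0.02,0.15,0],"gripper":-0.8}
    - {"delta_rot":[0,0,0],"travel":[0.04,0.35,0],"gripper":-0.8}
    - {"delta_rot":[0,0,0],"travel":[0.064,0.5,0],"gripper":-0.8}
    - {"delta_rot":[0,0,0],"travel":[0.064,0.559,0],"gripper":-0.8}
    - {"delta_rot":[0,0,0],"travel":[0.064,0.559,0],"gripper":-0.8}
    - {"delta_rot":[0,0,0],"travel":[0.064,0.559,0],"gripper":-0.8}
    - {"delta_rot":[0,0,0],"travel":[0.064,0.559,0],"gripper":-0.8}
    - {"delta_rot":[0,0,0],"travel":[0.064,0.559,0],"gripper":-0.8}

```text
clock: 16.75
tool_pos: [0.6068, 0.2855, 0.2943]
eef_rot: [0.054, 0.999, -0.0, 0.0]
contact_force: [0.7, 0.9, -2.2]
opening: 0.246
```

```bash
python3 - <<'E'
from h import *
to((.6072,.2838,.1472),83.89)
for n in ('scene','side'):
    s=snap(n,n+'5.png'); P=cloud(s);z=P[...,2];near=(abs(P[...,0]-.607)<.04)&(abs(P[...,1]-.27)<.07)&(s['z_map']>0)
    for a,b in ((.135,.157),(.17,.24)):
        m=near&(z>a)&(z<b); print(n,a,m.sum(), (P[m].mean(0).round(4),P[m].min(0).round(3),P[m].max(0).round(3)) if m.any() else '')
    m=near&(z>.112)&(z<.122);q=P[m]
    for y in (.25,.258,.266,.274,.282):
        x=np.sort(q[abs(q[:,1]-y)<.003,0])
        if len(x)>5: g=np.diff(x);i=g.argmax();print('  slot',y,x[i].round(4),x[i+1].round(4))
a=cv2.imread('pics/scene5.png')[120:340,330:450];b=cv2.imread('pics/side5.png')[80:300,70:250]
cv2.imwrite('pics/m5.png',cv2.resize(np.hstack([a,b]),(0,0),fx=2.5,fy=2.5,interpolation=cv2.INTER_CUBIC))
E
```

```text
t 16.75 pos [0.6068 0.2855 0.2943] az 83.83 travel [-0.004 -0.011  0.981] rot [-0.0001  0.0001 -0.0003] F [ 0.7  0.9 -2.2] open 0.246
scene 0.135 26 (array([0.6095, 0.274 , 0.1556]), array([0.604, 0.26 , 0.152]), array([0.612, 0.287, 0.157]))
scene 0.17 135 (array([0.6109, 0.2852, 0.2068]), array([0.608, 0.283, 0.17 ]), array([0.613, 0.288, 0.24 ]))
  slot 0.25 0.5959 0.6161
  slot 0.258 0.5967 0.6167
  slot 0.266 0.5974 0.619
  slot 0.274 0.5982 0.618
  slot 0.282 0.5993 0.62
side 0.135 20 (array([0.6056, 0.2726, 0.1562]), array([0.603, 0.258, 0.154]), array([0.608, 0.287, 0.157]))
side 0.17 179 (array([0.6066, 0.2852, 0.2066]), array([0.604, 0.281, 0.17 ]), array([0.611, 0.288, 0.24 ]))
  slot 0.25 0.5965 0.6158
  slot 0.258 0.5945 0.6165
  slot 0.266 0.5974 0.6171
  slot 0.274 0.5983 0.6171
  slot 0.282 0.597 0.6188
```

View pics/m5.png

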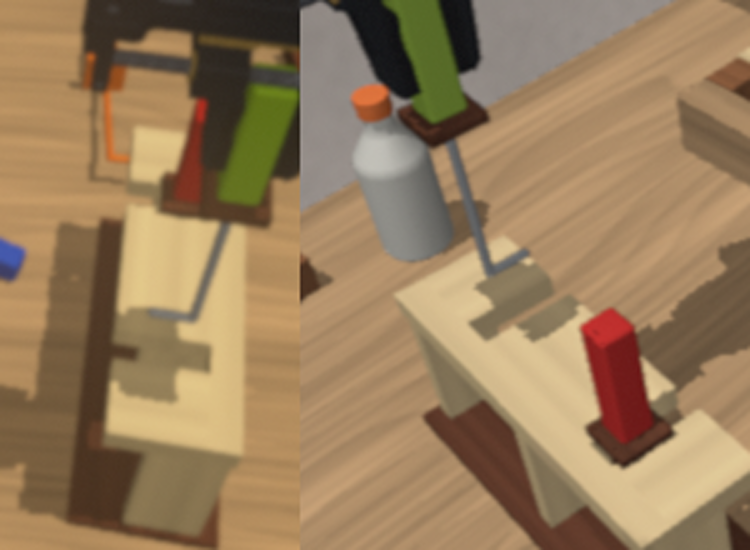

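The toe and shaft sit over the middle of the slot (slot centre x ≈ 0.609, shaft x ≈ 0.6085). Now I'll lower.

Request:
play_rows:
  commands:
    - {"delta_rot":[0,0,0],"travel":[-0.004,-0.011,0.1],"gripper":-0.8}
    - {"delta_rot":[0,0,0],"travel":[-0.004,-0.011,0.25],"gripper":-0.8}
    - {"delta_rot":[0,0,0],"travel":[-0.004,-0.011,0.4],"gripper":-0.8}
    - {"delta_rot":[0,0,0],"travel":[-0.004,-0.011,0.55],"gripper":-0.8}
    - {"delta_rot":[0,0,0],"travel":[-0.004,-0.011,0.7],"gripper":-0.8}
    - {"delta_rot":[0,0,0],"travel":[-0.004,-0.011,0.82],"gripper":-0.8}
    - {"delta_rot":[0,0,0],"travel":[-0.004,-0.011,0.9],"gripper":-0.8}
    - {"delta_rot":[0,0,0],"travel":[-0.004,-0.011,0.94],"gripper":-0.8}
    - {"delta_rot":[0,0,0],"travel":[-0.004,-0.011,0.965],"gripper":-0.8}
    - {"delta_rot":[0,0,0],"travel":[-0.004,-0.011,0.975],"gripper":-0.8}
    - {"delta_rot":[0,0,0],"travel":[-0.004,-0.011,0.975],"gripper":-0.8}

```text
clock: 18.23
tool_pos: [0.6073, 0.2846, 0.1484]
eef_rot: [0.053, 0.999, 0.0, 0.0]
contact_force: [-0.3, 0.6, -1.6]
opening: 0.247
```

```bash
python3 - <<'E'
from h import *
to((.6072,.2838,.1472),83.89)
E
```

```text
t 18.225 pos [0.6073 0.2846 0.1484] az 83.87 travel [-0.    -0.006  0.008] rot [ 0.0001  0.0002 -0.0001] F [-0.3  0.6 -1.6] open 0.247
```

Request:
play_rows:
  commands:
    - {"delta_rot":[0,0,0],"travel":[0,-0.004,0.006],"gripper":-0.8}
    - {"delta_rot":[0,0,0],"travel":[0,-0.004,0.008],"gripper":-0.8}
    - {"delta_rot":[0,0,0],"travel":[0,-0.004,0.008],"gripper":-0.8}
    - {"delta_rot":[0,0,0],"travel":[0,-0.004,0.008],"gripper":-0.8}
  force: 5

```text
clock: 18.73
tool_pos: [0.6072, 0.2839, 0.1472]
eef_rot: [0.053, 0.999, 0.0, 0.0]
contact_force: [-1.2, -0.5, 2.1]
opening: 0.248
```

Request:
play_rows:
  commands:
    - {"delta_rot":[0,0,0],"travel":[0,0,0],"gripper":-0.4}
    - {"delta_rot":[0,0,0],"travel":[0,0,0],"gripper":-0.2}
    - {"delta_rot":[0,0,0],"travel":[0,0,0],"gripper":0.3}
    - {"delta_rot":[0,0,0],"travel":[0,0,0],"gripper":0.8}
    - {"delta_rot":[0,0,0],"travel":[0,0,0],"gripper":0.8}
    - {"delta_rot":[0,0,0],"travel":[0,0,0],"gripper":0.8}
    - {"delta_rot":[0,0,0],"travel":[0,0,0],"gripper":0.8}
    - {"delta_rot":[0,0,0],"travel":[0,0,0],"gripper":0.8}

```text
clock: 19.73
tool_pos: [0.607, 0.284, 0.1468]
eef_rot: [0.053, 0.999, 0.0, 0.0]
contact_force: [-0.7, 0.1, -0.1]
opening: 0.896
```

The hook is seated and released. I'll raise the gripper straight up and then move off.

Request:
play_rows:
  commands:
    - {"delta_rot":[0,0,0],"travel":[0,0,-0.08],"gripper":0.8}
    - {"delta_rot":[0,0,0],"travel":[0,0,-0.25],"gripper":0.8}
    - {"delta_rot":[0,0,0],"travel":[0,0,-0.5],"gripper":0.8}
    - {"delta_rot":[0,0,0],"travel":[0,0,-0.8],"gripper":0.8}
    - {"delta_rot":[0,0,0],"travel":[0,0,-0.95],"gripper":0.8}
    - {"delta_rot":[0,0,0],"travel":[0,-0.3,-0.95],"gripper":0.8}
    - {"delta_rot":[0,0,0],"travel":[0,-0.6,-0.95],"gripper":0.8}
    - {"delta_rot":[0,0,0],"travel":[0,-0.8,-0.95],"gripper":0.8}
    - {"delta_rot":[0,0,0],"travel":[0,-0.8,-0.95],"gripper":0.8}
    - {"delta_rot":[0,0,0],"travel":[0,-0.8,-0.95],"gripper":0.8}

```text
clock: 20.98
tool_pos: [0.5942, 0.166, 0.2901]
eef_rot: [0.053, 0.999, 0.001, 0.0]
contact_force: [0.6, 0.9, 0.0]
opening: 0.899
```

```bash
python3 - <<'E'
from h import *
to((.6072,.2838,.1472))
ims=[]
for n in ['scene','side']:
    s=snap(n); P=cloud(s); c=s['color']; ims.append(c[:,:,::-1]); z=P[...,2]; ok=s['z_map']>0
    hsv=cv2.cvtColor(c,cv2.COLOR_RGB2HSV);H,S=hsv[...,0],hsv[...,1]
    def box(m,k): print(n,k,m.sum(),np.round(cv2.minAreaRect(P[m][:,:2].astype(np.float32))[0],4) if m.sum()>5 else '',P[m].mean(0).round(4) if m.any() else '',P[m].max(0).round(3) if m.any() else '')
    top=ok&(z>.196)&(z<.215)&(S>100)&(P[...,1]>.22)
    box(top&(H>28)&(H<50),'hook'); box(top&((H<8)|(H>172)),'awl')
    box(ok&(H>18)&(H<32)&(S>150)&(c[...,0]>120)&(abs(z-.01)<.007)&(abs(P[...,0]-.5)<.03)&(abs(P[...,1]+.055)<.03),'nut')
cv2.imwrite('pics/end.png',cv2.resize(np.hstack([ims[0][100:400,90:450],ims[1][60:360,80:440]]),(800,333)))
E
```

```text
t 20.975 pos [0.5942 0.166  0.2901] az 83.94 travel [-0.003  0.788  0.954] rot [0 0 0] F [0.6 0.9 0. ] open 0.899
scene hook 235 [0.61   0.2837] [0.6124 0.2833 0.2039] [0.622 0.295 0.207]
scene awl 163 [0.4812 0.2987] [0.4845 0.2981 0.2036] [0.493 0.309 0.208]
scene nut 141 [ 0.5023 -0.0535] [ 0.503  -0.0534  0.0102] [ 0.515 -0.04   0.015]
side hook 246 [0.6075 0.2829] [0.605  0.2846 0.2043] [0.619 0.294 0.21 ]
side awl 300 [0.4786 0.2968] [0.4759 0.2983 0.2043] [0.489 0.308 0.209]
side nut 124 [ 0.5001 -0.0544] [ 0.4989 -0.053   0.0114] [ 0.512 -0.042  0.016]
```

View pics/end.png

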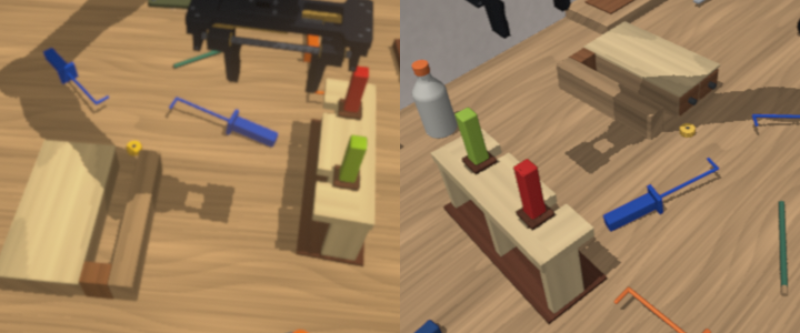

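The hook is upright in its fork, the awl hasn't moved, and the nut lies on the open bench at (134,147) in the left view, about 25 mm in front of the mouth. I'll hand in.

```bash
python3 -c "
from h import *
print(r.finish_job())"
```

```text
the job is handed in; nothing more can be done
None
```

The job is done and handed in, with the robot clock at about 21 s of the 54 s allowed.

- **Rake:** I took the lime-green hooked rod from its fork, lowered its toe across the gap behind the nut, and raked the nut out through the mouth. The gripper never touched the nut.
- **Nut:** it lies flat on the open bench, with its centre near (0.50, -0.054) m. That leaves it about 25 mm clear of the chest; the camera views differ by about 4 mm.
- **Hooked rod:** it is back upright in its own fork. The top of its handle measured within about 1 mm of where it started, at the same height.
- **Awl and look-alikes:** the awl measured unmoved to within 1 mm. I never moved the arm near the blue and orange look-alikes.
- **Forces:** wrist-force readings between moves stayed under about 3 N.

No check failed. The one slip was a grasp about 3 mm off centre, which I corrected before the fingers closed on the handle.

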